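Nest the batching pots and shut the drawer

TASK

Put the three steel batching pots away: stand the middle pot inside the big pot that waits in the open drawer, and the small pot (now lying on the drip rack) upright, mouth up, inside the middle one, each sitting flat on the floor of the next pot, within the raised ring there. Then slide the drawer fully shut without slamming it, with the nested pots inside. Leave the scale and the basket where they are.

Things in the scene. Friction and masses are not known exactly. Their poses are not given: they have to be found in the camera images.
- small_pot: smallest round steel pot: straight, outside 60 mm diameter, 75 mm tall, wall 8 mm, floor 6 mm thick, about 160 g. Origin: centre of its underside (foot). Its own +x axis runs from foot to mouth (mouth at x = 75 mm): level at the start, when it lies in the groove between the rack's bars; pointing up when the pot is upright.
- middle_pot: middle round steel pot, upright on the bench: straight, outside 124 mm diameter, 85 mm tall, wall 8 mm, floor 6 mm, about 300 g. Origin: centre of its underside, z to the mouth. A raised ring on its inner floor (67 mm inner, 79 mm outer diameter, 8 mm high) takes the small pot's foot: home, that pot's origin is 6 mm above this one; resting on the ring, 14 mm.
- big_pot: biggest round steel pot, upright and loose in the open drawer: straight, outside 182 mm diameter, 95 mm tall, wall 5 mm, floor 6 mm, about 700 g. Origin: centre of its underside, z up. A raised ring on its inner floor (131 mm inner, 143 mm outer diameter, 8 mm high) takes the middle pot's foot: home, that pot's origin is 6 mm above this one.
- cabinet_front (a point): middle of the lower front edge of the blue bench-top drawer unit (250 mm deep, 290 mm wide, 145 mm tall, fixed, standing on the bench); x points into the unit, z up. Its one drawer slides out towards -x; the drawer's front panel stands in front of the unit's open front.
- drawer (a joint): the drawer's slide: 0 = fully shut, grows as it is pulled out along cabinet_front's -x, up to 0.215 m; some friction (a few newtons). It starts almost fully open.
- drawer_face (a point): mid width of the outer face of the drawer's front panel, 100 mm above the bench; axes as cabinet_front. The panel is 286 mm wide, 12 mm thick, 10 to 138 mm above the bench, no handle: push it along +x. Behind it the drawer is 215 mm long and 254 mm wide inside, floor 16 mm above the bench, sides up to 60 mm.
- rack: white drip rack, fixed: plate 160 mm (x) by 100 mm (y) by 6 mm, with two steel bars along x at y = +-18 mm, tops 13 mm above the bench, that cradle the lying small pot with its axis 38 mm above the bench. Origin: centre of its underside.
- scale: bystander: flat bench scale, 190 x 150 x 42 mm, leave it. Origin: centre of its underside.
- basket: bystander: shallow open plastic basket, 150 x 170 x 42 mm, leave it. Origin: centre of its underside.

How it is judged:
On the way:
1. the middle pot sits home in the big pot and the small pot home in the middle one, all upright, with the drawer still open (z of middle_pot in the frame of big_pot between 0.002 and 0.0095 m and horizontal distance between middle_pot and big_pot below 0.008 m and angle between middle_pot's own z axis and vertical below 0.07 rad and z of small_pot in the frame of middle_pot between 0.002 and 0.0095 m and horizontal distance between small_pot and middle_pot below 0.008 m and angle between small_pot's own x axis and vertical below 0.07 rad and value of joint drawer above 0.05 m), for 0.2 s.
At the end, for the whole second after the job is handed in: Drawer within 8 mm of fully shut; the big pot upright on its floor inside the cabinet; the middle pot in the big one and the small pot in the middle one, each upright within 4 degrees, its underside within 3.5 mm of the floor it sits on and centred within 8 mm; all at rest (z of middle_pot in the frame of big_pot between 0.002 and 0.0095 m and horizontal distance between middle_pot and big_pot below 0.008 m and angle between middle_pot's own z axis and vertical below 0.07 rad and z of small_pot in the frame of middle_pot between 0.002 and 0.0095 m and horizontal distance between small_pot and middle_pot below 0.008 m and angle between small_pot's own x axis and vertical below 0.07 rad and x of big_pot in the frame of cabinet_front between 0.025 and 0.185 m and y of big_pot in the frame of cabinet_front between -0.06 and 0.06 m and z of big_pot in the frame of cabinet_front below 0.024 m and angle between big_pot's own z axis and vertical below 0.05 rad and value of joint drawer below 0.008 m and linear speed of each of small_pot, middle_pot, big_pot below 0.02 m/s); the robot touches nothing.
It fails at once if the scale is shoved by more than 30 mm or tipped (distance of scale from where it was at the start of the episode above 0.03 m or angle between scale's own z axis and vertical above 0.3 rad).
It fails at once if the basket is shoved by more than 30 mm or tipped (distance of basket from where it was at the start of the episode above 0.03 m or angle between basket's own z axis and vertical above 0.3 rad).
It fails at once if the drawer is slammed (shut faster than 0.5 m/s) (velocity of joint drawer below -0.5 m/s).
It also fails if it takes over 72 s, if anything falls off the work surface, if the arm or the gripper's body presses on something with over 40 N, if the wrist force passes 120 N, or if a joint passes its speed limit or range.

ROBOT

A 7-joint arm with a two-finger parallel gripper is mounted at the origin on the work surface. World frame = base frame: x ahead of the robot, y to its left, z up, the work surface at z = 0. Lengths are in m, angles in rad, forces in N, time in s.
With the tool pointing down it reaches from about 0.4 to 0.85 m from the base axis. Payload 4.4 kg.
Tool frame: the origin (TCP) lies on the front face of the gripper's body, between the roots of the fingers; the fingertips stand bot.nose_length ahead of it and the grasp point (between the pads) lies 78 mm ahead of it (bot.nose_length is the distance from the TCP to the fingertips, in m); z points along the fingers, y is the line along which they close (so a half turn about z gives the same grasp; the last joint's range is limited). The gripper opens to 94 mm and grips with 3 to 60 N. Pads are 16 mm wide; open, the fingers measure 119 mm over their backs; the gripper's body (75 mm by 177 mm) begins 78 mm behind the grasp point.
Start: joints at [-1.183, 0.628, 0.038, 1.517, -0.027, 0.996, -0.02], TCP at [0.285, 0.584, 0.303] pointing down, gripper open.
Joint ranges: [-3.06, 3.06], [-0.37, 2.12], [-1.25, 1.32], [0.18, 2.47], [-1.1, 4.24], [0.23, 1.98], [-2.94, 2.94]. Speed limits (rad/s): [2.57, 2.57, 3.14, 3.14, 3.14, 3.14, 3.14].

INTERFACE

Orientations are given as a rotation vector (axis times angle).
In Python, from plant import status, optics, ticket, bot gives the robot as it stands. The module is installed in compiled form; this text tells all that it offers.
- The arm moves only by the shell command python3 -m inch 'ROWS' [FORCE]. ROWS is JSON, a list of rows, each an object with "fingers": the closure, from 0 (fully open) to 1 (shut); "delta_pos": the shift along the tool's x, y, z in units of 40 mm (1.0 is 40 mm), a list of three; "twist": the turn about the tool's z in units of 6 degrees (1.0 is 6 degrees). A call has 1 to 12 rows; each row is the pose to reach, as a shift and turn from the pose commanded when the call began, along the tool's axes at that moment; what a row does not reach only later rows make up. A row lasts 1/12 s, in which the tool goes at most 41.7 mm and 7.16 degrees, less where a joint would pass 70% of its speed; a pose out of reach is approached as far as the arm can. A call with a gripper value outside its range is refused whole. The fingers move at their own pace and stop on an object; FORCE is the grip in N (left out, the last holds). Time passes only in rows, so rows that repeat a pose let the fingers close. It gives the time, the measured TCP pose, the force, the opening and the grip force at its end, in the units of the state.
- status.state(): the state, without advancing time (a new reading comes with each control period).
- optics.get_image(name): name is "scene" or "top" or "wrist"; returns (picture, depth): 480x640x3 uint8, blue, green, red; 480x640 float32, m along the optical axis (not along the pixel's ray), 0 where there is no reading.
- optics.camera_model(name): a dict with "K" (3x3 intrinsics, pixels), "position" and "rotation" of the camera in the world; the wrist camera has in their place "T_tool_cam" (4x4, takes a point from camera to tool coordinates, whose origin is the TCP and whose axes are the flange's). Camera axes: x right, y down, z forward; pixel columns grow to the right and rows downward; lengths in m; the calibration is good to about 2 mm. A picture is of the moment at which its call begins: read the wrist's pose just before it. camera_model takes no time and is no camera call.
- ticket.hand_in(): hands the job in; it is judged then, once.
The state is a dict: "clock": time; "joints": joint angles; "dq": joint speeds; "joint_efforts": joint torques, N m; "tool_pos": TCP position; "tool_rot": TCP orientation; "ft_force": force on the tool from outside, world axes, zero at the start; "torque": the same for the moment, N m; "opening": finger opening in m; "finger_force": force on a finger pad.
Only numpy, scipy, OpenCV 4.12 (cv2) and the standard library are available. Lean on these libraries where they do the work, as an engineer would, in place of code of your own. Each camera call takes 0.05 s, during which the arm holds its last target. There are 200 camera calls.

## Working session

There is one attempt and no reset: what is moved stays moved. The work goes in short steps, Python scripts to look and compute and a shell command to move; the robot and the scene stay as the last step left them, time stands still between calls to the robot, and variables do not carry over. Pictures are saved under pics/ and viewed, at most 10 in all, crops included, and the job is handed in when it is done.

```bash
mkdir -p pics; cat > h.py <<'E'
import numpy as np, cv2
from scipy.spatial.transform import Rotation as R
from plant import status, optics, ticket, bot
def cam(n, st=None):
    m=optics.camera_model(n); K=np.array(m['K'])
    if 'position' in m:
        r=np.array(m['rotation'],float)
        r=r if r.shape==(3,3) else R.from_rotvec(r).as_matrix()
        return K,r,np.array(m['position'])
    T=np.array(m['T_tool_cam']); st=st or status.state()
    r=R.from_rotvec(st['tool_rot']).as_matrix()
    return K,r@T[:3,:3],r@T[:3,3]+np.array(st['tool_pos'])
def cloud(n, st=None):
    K,r,p=cam(n,st); im,d=optics.get_image(n)
    v,u=np.mgrid[:480,:640]
    c=np.stack([(u-K[0,2])/K[0,0]*d,(v-K[1,2])/K[1,1]*d,d],-1)
    return im,d,c@r.T+p
E
python3 - <<'E'
from h import *
for n in ('top','scene'):
    im,d,P=cloud(n); cv2.imwrite(f'pics/{n}1.png',im); np.savez(f'{n}1.npz',im=im,d=d,P=P)
    print(n,cam(n)[2], cam(n)[1][:,2])
s=status.state(); print(s, bot.nose_length, R.from_rotvec(s['tool_rot']).as_matrix().round(3))
E
```

```text
top [ 0.37715041 -0.02129885  1.46277447] [ 0.13719628  0.00972555 -0.99049614]
scene [ 1.05211288 -0.07231075  1.6129111 ] [-0.30159188  0.04185154 -0.95251813]
{'clock': 0.1, 'joints': array([-1.18280684,  0.62922642,  0.03847662,  1.51821578, -0.02698043,
        0.9963081 , -0.02001011]), 'dq': array([-0.00049675, -0.00155242,  0.00021778, -0.00155204,  0.00192848,
        0.00121804, -0.00066784]), 'joint_efforts': array([ 3.18931285e-03, -5.50789905e+01,  1.14748467e+00, -1.87118751e+01,
       -5.21670165e-02,  1.92818977e-02,  5.10940299e-05]), 'tool_pos': array([0.2847521 , 0.58384798, 0.30188088]), 'tool_rot': array([-7.06674939e-01, -3.06075038e+00,  2.52436772e-03]), 'ft_force': array([ 0.23205458, -0.38069164, -0.5515124 ]), 'torque': array([ 0.00544128,  0.00950286, -0.00027993]), 'finger_force': 0.0, 'opening': 0.09413433595661434} 0.0972 [[-0.899  0.438 -0.001]
 [ 0.438  0.899 -0.001]
 [-0.    -0.002 -1.   ]]
```

View pics/top1.png

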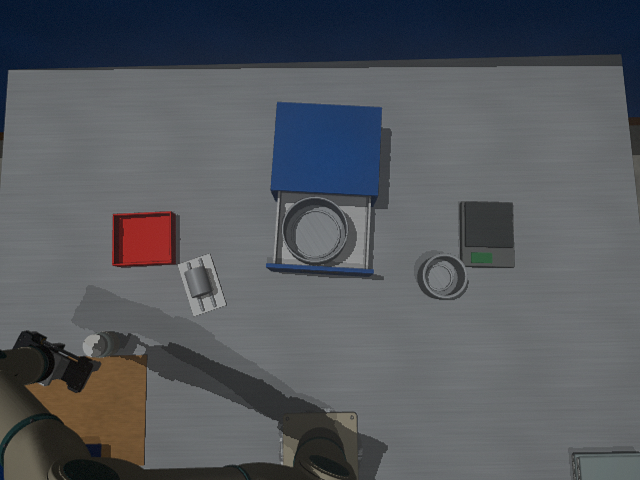

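View pics/scene1.png

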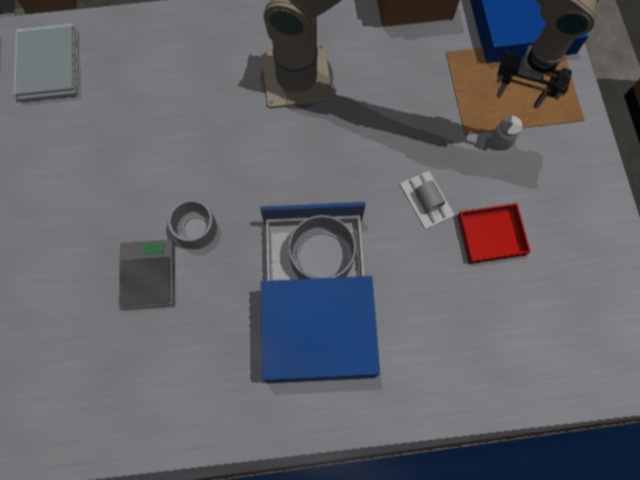

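The top view shows the basket (145,238), small pot on the rack (200,283), big pot in the drawer (316,230), middle pot (443,276) and scale (487,235). The scene view agrees. Next I'll measure them from depth.

```bash
cat >> h.py <<'E'
from scipy.optimize import least_squares
def circ(q):
    f=least_squares(lambda c:np.hypot(q[:,0]-c[0],q[:,1]-c[1])-c[2],[*q.mean(0),.06],loss='soft_l1',f_scale=.002).x
    return f
E
python3 - <<'E'
from h import *
from matplotlib import path if False else None
E
python3 - <<'E'
from h import *
for n,roi in (('top',dict(mid=(412,470,245,305),big=(278,352,192,270),small=(175,232,250,320),draw=(262,385,180,282),cab=(270,385,98,200))),('scene',dict(mid=(160,222,195,255),big=(282,360,212,280),small=(398,455,170,230),draw=(255,370,198,285),cab=(255,382,275,385)))):
    z=np.load(n+'1.npz'); P=z['P'];im=z['im'].astype(int)
    for k,(a,b,c,d) in roi.items():
        Q=P[c:d,a:b].reshape(-1,3); C=im[c:d,a:b].reshape(-1,3)
        if k=='mid': m=(Q[:,2]>.078)&(Q[:,2]<.095); q=Q[m]; print(n,k,m.sum(),circ(q),np.median(q[:,2]), 'outer',cv2.minEnclosingCircle(q[:,:2].astype(np.float32)))
        blue=(C[:,0]>C[:,2]+50)
        if k=='big': m=(Q[:,2]>.10)&(Q[:,2]<.122)&~blue; q=Q[m]; print(n,k,m.sum(),circ(q),np.median(q[:,2]),'outer',cv2.minEnclosingCircle(q[:,:2].astype(np.float32)))
        if k=='small':
            m=(Q[:,2]>.045)&(Q[:,2]<.08); q=Q[m]; print(n,k,m.sum(),cv2.minAreaRect(q[:,:2].astype(np.float32)),q[:,2].max(), 'top pts',cv2.minAreaRect(q[q[:,2]>.058][:,:2].astype(np.float32)))
            m=(C.min(1)>190); print(' rack',m.sum(),cv2.minAreaRect(Q[m][:,:2].astype(np.float32)))
        if k=='draw': m=blue&(Q[:,2]>.125)&(Q[:,2]<.142); print(n,'panel',m.sum(),cv2.minAreaRect(Q[m][:,:2].astype(np.float32)),np.median(Q[m][:,2]))
        if k=='cab': m=blue&(Q[:,2]>.14)&(Q[:,2]<.155); print(n,'cab',m.sum(),cv2.minAreaRect(Q[m][:,:2].astype(np.float32)),cv2.boxPoints(cv2.minAreaRect(Q[m][:,:2].astype(np.float32))))
z=np.load('top1.npz')['im']; w=np.load('scene1.npz')['im']
cv2.imwrite('pics/c1.png',np.hstack([cv2.resize(z[245:325,165:245],(390,390),interpolation=2),cv2.resize(w[160:240,385:465],(390,390),interpolation=2)]))
E
```

```text
top mid 425 [ 0.47131069 -0.35061209  0.05770454  0.06      ] 0.08495298305268295 outer ((0.47217679023742676, -0.35082149505615234), 0.06281177699565887)
top big 441 [0.60297314 0.00179771 0.08795753 0.06      ] 0.11011319355531346 outer ((0.5834185481071472, 0.02086745761334896), 0.11818642169237137)
top small 553 ((0.47063925862312317, 0.33538106083869934), (0.0761202946305275, 0.0591689869761467), 17.69895362854004) 0.07577324566275423 top pts ((0.470848947763443, 0.33618199825286865), (0.07513217628002167, 0.04903995618224144), 18.820758819580078)
 rack 0 ((0.0, 0.0), (0.0, 0.0), 0.0)
top panel 550 ((0.612152099609375, -0.020095810294151306), (0.28804850578308105, 0.24951504170894623), 86.04660034179688) 0.13919749820962202
top cab 8861 ((0.8199371695518494, -0.03498375415802002), (0.28895941376686096, 0.24944786727428436), 85.38265228271484) [[ 0.6839873  -0.16895418]
 [ 0.9326256  -0.18903491]
 [ 0.955887    0.09898667]
 [ 0.70724875  0.1190674 ]]
scene mid 396 [ 0.47681725 -0.35160424  0.05775774  0.06      ] 0.08379818429280872 outer ((0.47658100724220276, -0.350957304239273
[... 300 characters left out ...]
9343490600586) 0.07475510467790314 top pts ((0.477064311504364, 0.3328504264354706), (0.07766876369714737, 0.050373613834381104), 17.700178146362305)
 rack 0 ((0.0, 0.0), (0.0, 0.0), 0.0)
scene panel 443 ((0.6053850650787354, -0.01959782838821411), (0.27987319231033325, 0.2293749749660492), 84.74700927734375) 0.13882154016575954
scene cab 10295 ((0.8243141174316406, -0.03617282211780548), (0.2883569598197937, 0.24968478083610535), 85.34893035888672) [[ 0.6881918  -0.16975339]
 [ 0.9370544  -0.18999967]
 [ 0.96043646  0.09740774]
 [ 0.71157384  0.11765403]]  File "<stdin>", line 2
    from matplotlib import path if False else None
                                ^^
SyntaxError: invalid syntax
```

View pics/c1.png

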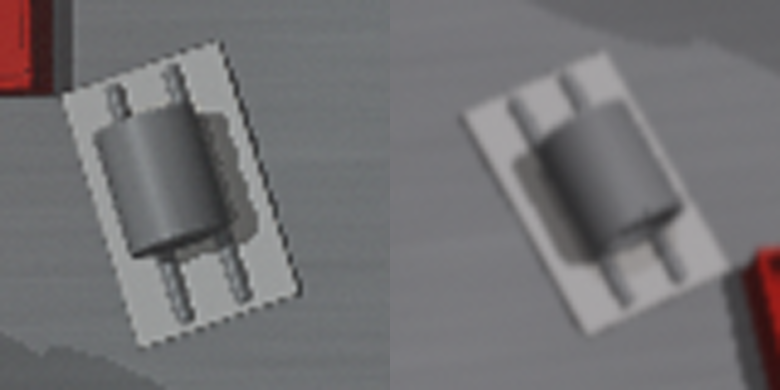

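```bash
python3 - <<'E'
from h import *
s=status.state()
print(np.array(optics.camera_model('wrist')['T_tool_cam']).round(3),cam('wrist')[0])
r=R.from_rotvec(s['tool_rot']).as_matrix()
for t in ([.35,.45,.30],[.473,.335,.30]): print((r.T@(np.array(t)-s['tool_pos'])/.04).round(2))
E
```

```text
[[ 0.    -0.961 -0.277  0.082]
 [ 1.     0.     0.     0.   ]
 [-0.    -0.277  0.961 -0.081]
 [ 0.     0.     0.     1.   ]] [[367.0072021    0.         319.08794019]
 [  0.         367.0072021  242.1362543 ]
 [  0.           0.           1.        ]]
[-2.93 -2.29  0.05]
[-6.96 -3.53  0.05]
```

```bash
python3 -m inch '[{"fingers":0,"delta_pos":[-0.7,-0.6,0],"twist":-1},{"fingers":0,"delta_pos":[-1.4,-1.2,0],"twist":-2},{"fingers":0,"delta_pos":[-2.1,-1.8,0],"twist":-3},{"fingers":0,"delta_pos":[-2.8,-2.4,0],"twist":-4},{"fingers":0,"delta_pos":[-3.5,-3.0,0],"twist":-5},{"fingers":0,"delta_pos":[-4.2,-3.6,0],"twist":-6},{"fingers":0,"delta_pos":[-4.9,-4.2,0],"twist":-7},{"fingers":0,"delta_pos":[-5.5,-4.8,0],"twist":-7.25},{"fingers":0,"delta_pos":[-5.5,-4.8,0],"twist":-7.25},{"fingers":0,"delta_pos":[-5.5,-4.8,0],"twist":-7.25},{"fingers":0,"delta_pos":[-5.5,-4.8,0],"twist":-7.25},{"fingers":0,"delta_pos":[-5.5,-4.8,0],"twist":-7.25}]'
python3 - <<'E'
from h import *
s=status.state(); print(s['tool_pos'],s['joints'].round(2))
im,d,P=cloud('wrist',s); cv2.imwrite('pics/w1.png',im); np.savez('w1.npz',im=im,P=P,d=d)
r=R.from_rotvec(s['tool_rot']).as_matrix(); print(r.round(3))
m=(P[...,2]>.045)&(P[...,2]<.085)&(np.hypot(P[...,0]-.473,P[...,1]-.335)<.07)
q=P[m]; print(m.sum(),cv2.minAreaRect(q[:,:2].astype(np.float32)),q[:,2].max())
t=P[m&(P[...,2]>.066)]; print(cv2.minAreaRect(t[:,:2].astype(np.float32)))
E
```

```text
clock: 1.1
tool_pos: [0.3979, 0.3166, 0.3026]
tool_rot: [0.481, -3.104, -0.001]
ft_force: [0.4, -0.3, -0.8]
opening: 0.0939
finger_force: 0.0
[0.39785318 0.31663106 0.30262658] [-0.61  0.43 -0.17  1.9   0.1   0.81  1.05]
[[-0.953 -0.302 -0.   ]
 [-0.302  0.953  0.001]
 [ 0.     0.001 -1.   ]]
4291 ((0.4717837870121002, 0.33761560916900635), (0.07599502056837082, 0.0567595548927784), 18.553104400634766) 0.06858867346949254
((0.47166708111763, 0.3366011679172516), (0.07318000495433807, 0.021494055166840553), 17.91636848449707)
```

View pics/w1.png

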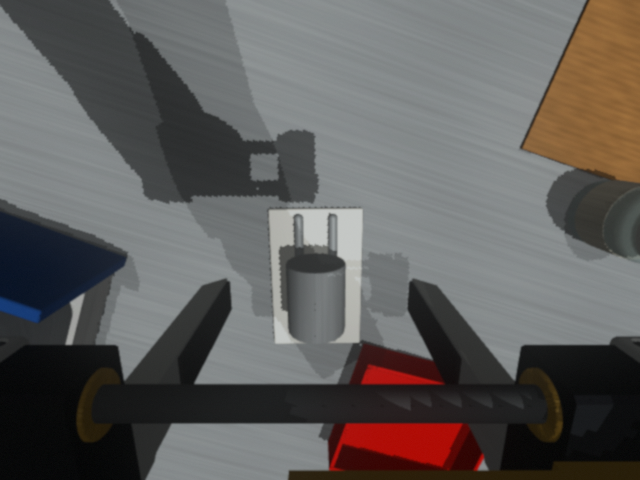

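The wrist view shows the pot at (315,300) with its base-side end at (315,262), and the rack bars above it. I'll use depth to check whether that end is hollow.

```bash
python3 - <<'E'
from h import *
z=np.load('w1.npz'); P=z['P']; u=np.array([.953,.302]); 
for v in range(246,290,3):
    p=P[v,315]; print(v, ((p[:2]-[.472,.337])@u).round(4), p[2].round(4), z['im'][v,315])
z=np.load('scene1.npz');P=z['P']
m=(np.hypot(P[...,0]-.476,P[...,1]-.335)<.07)&(P[...,2]>.02)
v,c=np.nonzero(m); print(c.mean(),v.mean())
for dv in range(0,34,2):
    b=int(v.mean())+dv; cc=int(round(c.mean()+dv*.42)); p=P[b,cc]; print(b,cc,((p[:2]-[.476,.335])@u).round(4),p[2].round(4),z['im'][b,cc])
E
```

```text
246 -0.0442 0.0039 [112 116 114]
249 -0.0414 0.0058 [107 110 110]
252 -0.0377 0.0049 [90 92 92]
255 -0.0375 0.0146 [54 54 52]
258 -0.0375 0.0248 [52 53 51]
261 -0.0372 0.0332 [50 51 49]
264 -0.0369 0.0415 [52 53 51]
267 -0.0374 0.0516 [52 53 51]
270 -0.0372 0.0591 [51 51 49]
273 -0.0367 0.0658 [87 86 83]
276 -0.0343 0.0673 [117 117 113]
279 -0.031 0.0662 [118 117 114]
282 -0.0283 0.0671 [117 117 112]
285 -0.0255 0.0674 [118 118 113]
288 -0.0224 0.0673 [118 117 113]
429.37943262411346 195.87056737588654
195 429 0.003 0.0688 [117 113 113]
197 430 0.0088 0.0658 [117 114 114]
199 431 0.0154 0.0658 [118 115 115]
201 432 0.0202 0.0589 [119 116 116]
203 433 0.0283 0.0648 [119 116 116]
205 434 0.0357 0.0682 [103 100 100]
207 434 0.028 0.0158 [81 79 80]
209 435 0.0348 0.0159 [99 97 98]
211 436 0.0379 0.0009 [142 144 147]
213 437 0.0441 -0.0016 [148 149 152]
215 438 0.0535 0.0099 [162 161 163]
217 439 0.0594 0.0065 [165 164 166]
219 439 0.0659 0.0108 [166 165 167]
221 440 0.0714 0.0057 [143 141 143]
223 441 0.0766 -0.0011 [118 114 116]
225 442 0.0833 -0.001 [122 118 118]
227 443 0.0903 0.0003 [121 118 118]
```

The base-side end is flat, so it is the foot and the mouth points to +u. I plan to grip near the mouth and let the pot swing upright under gravity.

```bash
python3 - <<'E'
from h import *
for n in ('top1','w1'):
    z=np.load(n+'.npz');P=z['P'];im=z['im'].astype(int)
    m=(im[...,2]>im[...,0]+70)&(im[...,2]>im[...,1]+70)&(P[...,2]>.02)&(P[...,2]<.05)
    q=P[m][:,:2]; print(n,cv2.boxPoints(cv2.minAreaRect(q.astype(np.float32))).round(3).tolist())
s=status.state();r=R.from_rotvec(s['tool_rot']).as_matrix()
print((r.T@(np.array([.4975,.345,.116])-s['tool_pos'])/.04).round(2))
E
```

```text
top1 [[0.5199999809265137, 0.5849999785423279], [0.5270000100135803, 0.41200000047683716], [0.6779999732971191, 0.4180000126361847], [0.6710000038146973, 0.5910000205039978]]
w1 [[0.5220000147819519, 0.5830000042915344], [0.527999997138977, 0.41200000047683716], [0.6769999861717224, 0.4180000126361847], [0.6710000038146973, 0.5889999866485596]]
[-2.59 -0.09  4.66]
```

```bash
python3 -m inch '[{"fingers":0.1,"delta_pos":[-0.7,0,0.5],"twist":0},{"fingers":0.1,"delta_pos":[-1.4,-0.05,1],"twist":0},{"fingers":0.1,"delta_pos":[-2.1,-0.09,1.5],"twist":0},{"fingers":0.1,"delta_pos":[-2.59,-0.09,2.2],"twist":0},{"fingers":0.1,"delta_pos":[-2.59,-0.09,2.9],"twist":0},{"fingers":0.1,"delta_pos":[-2.59,-0.09,3.5],"twist":0},{"fingers":0.1,"delta_pos":[-2.59,-0.09,4.1],"twist":0},{"fingers":0.1,"delta_pos":[-2.59,-0.09,4.5],"twist":0},{"fingers":0.1,"delta_pos":[-2.59,-0.09,4.66],"twist":0},{"fingers":0.1,"delta_pos":[-2.59,-0.09,4.66],"twist":0},{"fingers":0.1,"delta_pos":[-2.59,-0.09,4.66],"twist":0}]' 5
python3 -m inch '[{"fingers":0.6,"delta_pos":[0,0,0],"twist":0},{"fingers":0.6,"delta_pos":[0,0,0],"twist":0},{"fingers":0.6,"delta_pos":[0,0,0],"twist":0},{"fingers":0.6,"delta_pos":[0,0,0],"twist":0},{"fingers":0.6,"delta_pos":[0,0,0],"twist":0},{"fingers":0.6,"delta_pos":[0,0,0],"twist":0},{"fingers":0.6,"delta_pos":[0,0,0],"twist":0},{"fingers":0.6,"delta_pos":[0,0,0],"twist":0}]' 5
```

```text
clock: 2.07
tool_pos: [0.4981, 0.344, 0.1165]
tool_rot: [-0.48, 3.105, 0.001]
ft_force: [0.7, -0.3, 0.8]
opening: 0.0847
finger_force: 0.0
clock: 2.73
tool_pos: [0.4986, 0.3449, 0.1173]
tool_rot: [-0.479, 3.103, 0.005]
ft_force: [-0.6, 4.3, 5.6]
opening: 0.0612
finger_force: 5.0
```

```bash
python3 -m inch '[{"fingers":0.6,"delta_pos":[0,0,-0.25],"twist":0},{"fingers":0.6,"delta_pos":[0,0,-0.5],"twist":0},{"fingers":0.6,"delta_pos":[0,0,-0.75],"twist":0},{"fingers":0.6,"delta_pos":[0,0,-1],"twist":0},{"fingers":0.6,"delta_pos":[0,0,-1.25],"twist":0},{"fingers":0.6,"delta_pos":[0,0,-1.5],"twist":0},{"fingers":0.6,"delta_pos":[0,0,-1.75],"twist":0},{"fingers":0.6,"delta_pos":[0,0,-2],"twist":0},{"fingers":0.6,"delta_pos":[0,0,-2.25],"twist":0},{"fingers":0.6,"delta_pos":[0,0,-2.5],"twist":0},{"fingers":0.6,"delta_pos":[0,0,-2.5],"twist":0},{"fingers":0.6,"delta_pos":[0,0,-2.5],"twist":0}]' 5
python3 - <<'E'
from h import *
s=status.state(); print(s['tool_pos'],s['opening'])
im,d,P=cloud('wrist',s); cv2.imwrite('pics/w2.png',im); np.savez('w2.npz',im=im,P=P)
E
```

```text
clock: 3.73
tool_pos: [0.4986, 0.3431, 0.2169]
tool_rot: [-0.478, 3.104, 0.001]
ft_force: [-0.1, 0.7, -2.0]
opening: 0.0607
finger_force: 5.0
[0.49861097 0.34312623 0.216923  ] 0.06074710889932834
```

View pics/w2.png

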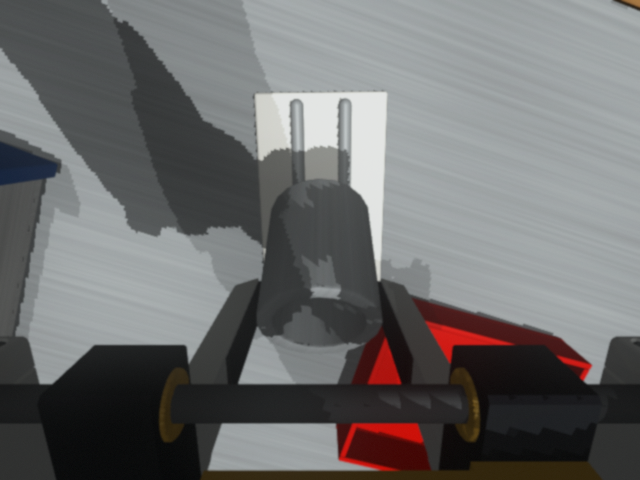

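The pot has swung, and its mouth is now visible at (320,315) with the foot at (320,185). I'll measure its tilt.

```bash
python3 - <<'E'
from h import *
P=np.load('w2.npz')['P']; u=np.array([.953,.302])
for v in range(180,345,8):
    p=P[v,320]; print(v,((p[:2]-[.4986,.3431])@u).round(4),p[2].round(4))
E
```

```text
180 -0.0581 0.0961
188 -0.0544 0.1007
196 -0.0511 0.1067
204 -0.048 0.113
212 -0.0448 0.1179
220 -0.0418 0.1225
228 -0.039 0.1274
236 -0.0365 0.1328
244 -0.0337 0.1365
252 -0.0312 0.1407
260 -0.0284 0.1435
268 -0.0263 0.1482
276 -0.0241 0.1521
284 -0.0221 0.156
292 -0.019 0.1571
300 0.0087 0.1057
308 0.0111 0.1111
316 0.0135 0.1158
324 0.016 0.1202
332 0.0185 0.1243
340 0.0206 0.1287
```

Tilt is about 32°. I'll reduce the grip to 3 N and jiggle it along the swing plane.

```bash
python3 -m inch '[{"fingers":0.6,"delta_pos":[0,0,0],"twist":0},{"fingers":0.6,"delta_pos":[0.2,0,0],"twist":0},{"fingers":0.6,"delta_pos":[0,0,0],"twist":0},{"fingers":0.6,"delta_pos":[0.2,0,0],"twist":0},{"fingers":0.6,"delta_pos":[0,0,0],"twist":0},{"fingers":0.6,"delta_pos":[0.2,0,0],"twist":0},{"fingers":0.6,"delta_pos":[0,0,0],"twist":0},{"fingers":0.6,"delta_pos":[0.2,0,0],"twist":0},{"fingers":0.6,"delta_pos":[0,0,0],"twist":0},{"fingers":0.6,"delta_pos":[0,0,0],"twist":0}]' 3
cat >> h.py <<'E'
def tilt():
    s=status.state(); im,d,P=cloud('wrist',s); r=R.from_rotvec(s['tool_rot']).as_matrix()
    L=(P-s['tool_pos'])@r   # tool coords
    q=L[150:330,312:328].reshape(-1,3)
    q=q[(q[:,0]>0.005)&(q[:,0]<.08)&(q[:,2]>.05)&(q[:,2]<.15)]
    a,b=np.polyfit(q[:,2],q[:,0],1)
    print('n',len(q),'tilt deg',np.degrees(np.arctan(a)),'z range tool',q[:,2].min(),q[:,2].max(),'opening',s['opening'],s['tool_pos'])
    return im,L
E
python3 -c "
from h import *
im,L=tilt()"
```

```text
clock: 4.62
tool_pos: [0.4995, 0.3433, 0.2165]
tool_rot: [-0.477, 3.104, 0.001]
ft_force: [0.6, 1.3, -2.5]
opening: 0.0611
finger_force: 3.0
n 977 tilt deg 7.289086828401941 z range tool 0.07083785298631116 0.1450659196767372 opening 0.06114679283248225 [0.49950162 0.34325671 0.21645487]
```

```bash
python3 -m inch '[{"fingers":0.6,"delta_pos":[0.15,-0.2,0],"twist":0},{"fingers":0.6,"delta_pos":[0.4,-0.5,0],"twist":0},{"fingers":0.6,"delta_pos":[0.7,-0.85,0.0],"twist":0},{"fingers":0.6,"delta_pos":[1.0,-1.2,0],"twist":0},{"fingers":0.6,"delta_pos":[1.3,-1.55,0.2],"twist":0},{"fingers":0.6,"delta_pos":[1.6,-1.9,0.4],"twist":0},{"fingers":0.6,"delta_pos":[1.85,-2.2,0.6],"twist":0},{"fingers":0.6,"delta_pos":[2,-2.38,0.85],"twist":0},{"fingers":0.6,"delta_pos":[2,-2.38,1.1],"twist":0},{"fingers":0.6,"delta_pos":[2,-2.38,1.3],"twist":0},{"fingers":0.6,"delta_pos":[2,-2.38,1.5],"twist":0},{"fingers":0.6,"delta_pos":[2,-2.38,1.6],"twist":0}]' 3
python3 -c "
from h import *
im,L=tilt()"
```

```text
clock: 5.67
tool_pos: [0.4508, 0.2289, 0.1513]
tool_rot: [0.479, -3.105, -0.001]
ft_force: [0.2, 0.3, -2.2]
opening: 0.0609
finger_force: 3.0
n 970 tilt deg 7.073208570308138 z range tool 0.0712623931581898 0.14686198440676215 opening 0.06094871133590152 [0.45075089 0.22888004 0.15125168]
```

```bash
python3 -m inch '[{"fingers":0.6,"delta_pos":[0,0,0.05],"twist":0},{"fingers":0.6,"delta_pos":[0,0,0.1],"twist":0},{"fingers":0.6,"delta_pos":[0,0,0.15],"twist":0},{"fingers":0.6,"delta_pos":[0,0,0.2],"twist":0},{"fingers":0.6,"delta_pos":[0,0,0.22],"twist":0},{"fingers":0.6,"delta_pos":[0,0,0.22],"twist":0},{"fingers":0.6,"delta_pos":[0,0,0.22],"twist":0}]' 3
python3 -c "
from h import *
im,L=tilt()"
```

```text
clock: 6.3
tool_pos: [0.4507, 0.2282, 0.1435]
tool_rot: [-0.478, 3.105, 0.0]
ft_force: [-1.5, -0.3, 1.3]
opening: 0.061
finger_force: 2.8
n 1805 tilt deg 16.538107751918766 z range tool 0.0670219131853629 0.14760098606876865 opening 0.061034296965022584 [0.45072735 0.22823075 0.14350257]
```

```bash
python3 -m inch '[{"fingers":0.3,"delta_pos":[0,0,0],"twist":0},{"fingers":0.25,"delta_pos":[0,0,0],"twist":0},{"fingers":0.2,"delta_pos":[0,0,0],"twist":0},{"fingers":0.1,"delta_pos":[0,0,0],"twist":0},{"fingers":0.1,"delta_pos":[0,0,-0.3],"twist":0},{"fingers":0.1,"delta_pos":[0,0,-0.8],"twist":0},{"fingers":0.1,"delta_pos":[0,0,-1.5],"twist":0},{"fingers":0.1,"delta_pos":[0,0,-2.3],"twist":0},{"fingers":0.1,"delta_pos":[0,0,-3.1],"twist":0},{"fingers":0.1,"delta_pos":[0,0,-3.9],"twist":0},{"fingers":0.1,"delta_pos":[0,0,-3.9],"twist":0},{"fingers":0.1,"delta_pos":[0,0,-3.9],"twist":0}]'
python3 - <<'E'
from h import *
s=status.state();im,d,P=cloud('wrist',s)
m=(np.hypot(P[...,0]-.45,P[...,1]-.228)<.06)&(P[...,2]>.069)&(P[...,2]<.081)
q=P[m]; print(m.sum(),q[:,2].mean(),circ(q[:,:2]),np.linalg.lstsq(np.c_[q[:,:2],np.ones(len(q))],q[:,2],rcond=None)[0], s['tool_pos'],s['tool_rot'])
s=status.state();r=R.from_rotvec(s['tool_rot']).as_matrix()
print(r.round(3), s['joints'].round(2))
E
```

```text
clock: 7.35
tool_pos: [0.4516, 0.2284, 0.3012]
tool_rot: [-0.477, 3.101, 0.002]
ft_force: [-0.6, -0.1, -0.2]
opening: 0.0847
finger_force: 0.0
1750 0.07367745860788782 [0.4432645  0.22714009 0.02581076] [ 0.00029434 -0.00189797  0.07397805] [0.45160321 0.22843143 0.30118987] [-4.76651269e-01  3.10080639e+00  2.19541507e-03]
[[-0.954 -0.3    0.001]
 [-0.3    0.954  0.   ]
 [-0.001  0.    -1.   ]] [-0.39  0.43 -0.18  1.92  0.11  0.8   1.24]
```

The small pot now stands upright on the bench at about (0.443, 0.227). I'll move to the middle pot, turning the tool so it can grip the wall on the base side.

```bash
python3 -m inch '[{"fingers":0.1,"delta_pos":[0.1,-0.4,0],"twist":0.5},{"fingers":0.1,"delta_pos":[0.3,-1.1,0],"twist":1.5},{"fingers":0.1,"delta_pos":[0.5,-1.9,0],"twist":2.6},{"fingers":0.1,"delta_pos":[0.8,-2.8,0],"twist":3.7},{"fingers":0.1,"delta_pos":[1.0,-3.7,0],"twist":4.8},{"fingers":0.1,"delta_pos":[1.3,-4.6,0],"twist":5.9},{"fingers":0.1,"delta_pos":[1.5,-5.5,0],"twist":7},{"fingers":0.1,"delta_pos":[1.8,-6.4,0],"twist":8.1},{"fingers":0.1,"delta_pos":[2,-7.3,0],"twist":9.2},{"fingers":0.1,"delta_pos":[2.2,-8.2,0],"twist":10.3},{"fingers":0.1,"delta_pos":[2.5,-9.1,0],"twist":11.4},{"fingers":0.1,"delta_pos":[2.7,-9.9,0],"twist":12.5}]'
cat >> h.py <<'E'
def to(x,y,z,ang=None):
    s=status.state(); r=R.from_rotvec(s['tool_rot']).as_matrix()
    a=np.degrees(np.arctan2(r[1,1],r[0,1]))
    print('now',np.round(s['tool_pos'],4),'yang',a.round(1),'j',s['joints'].round(2))
    print('delta',(r.T@(np.array([x,y,z])-s['tool_pos'])/.04).round(2), 'twist', None if ang is None else round((a-ang)/6,2))
E
python3 -c "
from h import *
to(.473,-.351,.30,0)"
```

```text
clock: 8.4
tool_pos: [0.4644, -0.1856, 0.2981]
tool_rot: [-1.524, -2.743, 0.003]
ft_force: [0.5, 0.7, -0.1]
opening: 0.0847
finger_force: 0.0
now [ 0.4644 -0.1856  0.2981] yang 31.9 j [ 0.17  0.43  0.22  1.94 -0.13  0.79  1.01]
delta [-3.62 -2.   -0.05] twist 5.31
```

```bash
python3 -m inch '[{"fingers":0.1,"delta_pos":[-0.8,-0.45,0],"twist":1.1},{"fingers":0.1,"delta_pos":[-1.6,-0.9,0],"twist":2.2},{"fingers":0.1,"delta_pos":[-2.4,-1.3,0],"twist":3.3},{"fingers":0.1,"delta_pos":[-3.1,-1.7,0],"twist":4.4},{"fingers":0.1,"delta_pos":[-3.6,-2,-0.05],"twist":5.3},{"fingers":0.1,"delta_pos":[-3.6,-2,-0.05],"twist":5.3},{"fingers":0.1,"delta_pos":[-3.6,-2,-0.05],"twist":5.3},{"fingers":0.1,"delta_pos":[-3.6,-2,-0.05],"twist":5.3}]'
cat >> h.py <<'E'
def rim(x,y,r,zr,tag):
    s=status.state();im,d,P=cloud('wrist',s); cv2.imwrite(f'pics/{tag}.png',im); np.savez(tag+'.npz',im=im,P=P)
    m=(np.hypot(P[...,0]-x,P[...,1]-y)<r+.02)&(np.hypot(P[...,0]-x,P[...,1]-y)>r-.025)&(abs(P[...,2]-zr)<.006)
    q=P[m]; f=circ(q[:,:2]); print(tag,m.sum(),'circ',f[:3],'z',np.median(q[:,2]),'slope',np.linalg.lstsq(np.c_[q[:,:2],np.ones(len(q))],q[:,2],rcond=None)[0][:2])
    a=np.degrees(np.arctan2(q[:,1]-f[1],q[:,0]-f[0])); print('cover',np.histogram(a,12,(-180,180))[0]); 
    rr=np.hypot(*(q[:,:2]-f[:2]).T); print('r',np.percentile(rr,[2,98]))
E
python3 -c "
from h import *
rim(.473,-.351,.058,.084,'w3')
to(.473,-.351,.30,0)"
```

```text
clock: 9.07
tool_pos: [0.4756, -0.3456, 0.3]
tool_rot: [-2.206, -2.232, 0.001]
ft_force: [0.3, -0.1, 0.3]
opening: 0.0848
finger_force: 0.0
w3 4269 circ [ 0.47291809 -0.35037603  0.05725275] z 0.08373888652386019 slope [0.00061424 0.00518879]
cover [347 349 350 353 344 345 351 356 388 376 358 352]
r [0.05351079 0.06158275]
now [ 0.4761 -0.3451  0.3004] yang 0.8 j [ 0.35  0.57  0.37  1.7  -0.25  0.92  0.83]
delta [-0.15 -0.08  0.01] twist 0.13
```

View pics/w3.png

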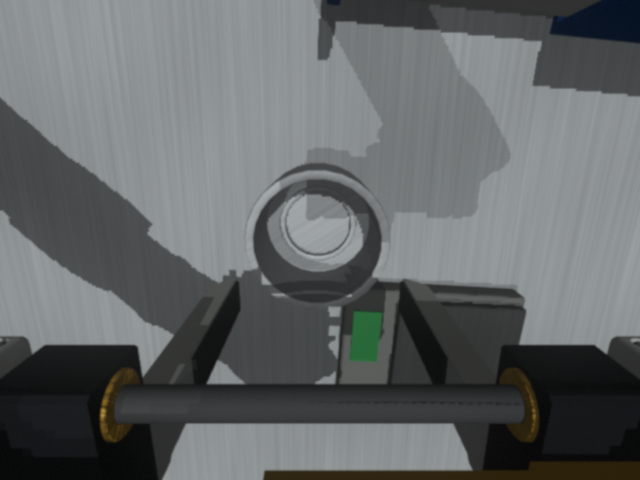

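The middle pot is at pixel (316,235), with its ring visible and the scale beside it. I'll grip its base-side wall.

```bash
python3 - <<'E'
from h import *
to(.4149,-.3504,.143,0)
E
```

```text
now [ 0.4761 -0.3451  0.3004] yang 0.8 j [ 0.35  0.57  0.37  1.7  -0.25  0.92  0.83]
delta [-0.12 -1.52  3.94] twist 0.13
```

```bash
python3 -m inch '[{"fingers":0.5,"delta_pos":[0,-0.5,0.4],"twist":0.1},{"fingers":0.5,"delta_pos":[-0.1,-1.1,0.9],"twist":0.13},{"fingers":0.5,"delta_pos":[-0.12,-1.52,1.5],"twist":0.13},{"fingers":0.5,"delta_pos":[-0.12,-1.52,2],"twist":0.13},{"fingers":0.5,"delta_pos":[-0.12,-1.52,2.4],"twist":0.13},{"fingers":0.5,"delta_pos":[-0.12,-1.52,2.8],"twist":0.13},{"fingers":0.5,"delta_pos":[-0.12,-1.52,3.2],"twist":0.13},{"fingers":0.5,"delta_pos":[-0.12,-1.52,3.6],"twist":0.13},{"fingers":0.5,"delta_pos":[-0.12,-1.52,3.94],"twist":0.13},{"fingers":0.5,"delta_pos":[-0.12,-1.52,3.94],"twist":0.13},{"fingers":0.5,"delta_pos":[-0.12,-1.52,3.94],"twist":0.13}]' 40
python3 -m inch '[{"fingers":1,"delta_pos":[0,0,0],"twist":0},{"fingers":1,"delta_pos":[0,0,0],"twist":0},{"fingers":1,"delta_pos":[0,0,0],"twist":0},{"fingers":1,"delta_pos":[0,0,0],"twist":0},{"fingers":1,"delta_pos":[0,0,0],"twist":0},{"fingers":1,"delta_pos":[0,0,0],"twist":0},{"fingers":1,"delta_pos":[0,0,0],"twist":0},{"fingers":1,"delta_pos":[0,0,0],"twist":0}]' 40
```

```text
clock: 10.03
tool_pos: [0.4158, -0.3507, 0.1435]
tool_rot: [-2.22, -2.22, -0.001]
ft_force: [-0.4, -0.7, 0.1]
opening: 0.0474
finger_force: 0.0
clock: 10.7
tool_pos: [0.4163, -0.3521, 0.1441]
tool_rot: [2.222, 2.22, 0.001]
ft_force: [1.0, 0.3, 1.9]
opening: 0.0073
finger_force: 39.9
```

```bash
python3 -m inch '[{"fingers":1,"delta_pos":[0,0,-0.2],"twist":0},{"fingers":1,"delta_pos":[0,0,-0.5],"twist":0},{"fingers":1,"delta_pos":[0,0,-0.9],"twist":0},{"fingers":1,"delta_pos":[0,0,-1.3],"twist":0},{"fingers":1,"delta_pos":[0,0,-1.7],"twist":0},{"fingers":1,"delta_pos":[0,0,-2.1],"twist":0},{"fingers":1,"delta_pos":[0,0,-2.6],"twist":0},{"fingers":1,"delta_pos":[0,0,-3.1],"twist":0},{"fingers":1,"delta_pos":[0,0,-3.6],"twist":0},{"fingers":1,"delta_pos":[0,0,-4.1],"twist":0},{"fingers":1,"delta_pos":[0,0,-4.4],"twist":0},{"fingers":1,"delta_pos":[0,0,-4.4],"twist":0}]'
python3 - <<'E'
from h import *
s=status.state();x,y,z=s['tool_pos']
print(z-.143+.085); rim(x+.058,y,.058,z-.143+.085,'w4')
to(.545,.0,.32,0)
E
```

```text
clock: 11.7
tool_pos: [0.4161, -0.3527, 0.3223]
tool_rot: [2.221, 2.217, 0.001]
ft_force: [-0.9, -1.2, -3.9]
opening: 0.0081
finger_force: 39.9
0.2642875318493113
w4 12538 circ [ 0.47174685 -0.35422461  0.05724214] z 0.2620121785264439 slope [-0.00607829 -0.00248577]
cover [ 744    0    0  817  214 1224 1452 1468 1544 1580 1472 2023]
r [0.04924473 0.06512613]
now [ 0.4157 -0.3521  0.3207] yang -0.1 j [ 0.39  0.48  0.39  1.8  -0.23  0.9   0.88]
delta [8.81 3.22 0.01] twist -0.02
```

```bash
python3 - <<'E'
from h import *
def fit(P,c,r,z,dz,lo,hi,blue=None):
    for _ in range(5):
        h=np.hypot(P[...,0]-c[0],P[...,1]-c[1]); m=(abs(P[...,2]-z)<dz)&(h>lo)&(h<hi)
        q=P[m]; f=least_squares(lambda k:np.hypot(q[:,0]-k[0],q[:,1]-k[1])-r,c,loss='soft_l1',f_scale=.0015).x; c=f
    a=np.degrees(np.arctan2(q[:,1]-c[1],q[:,0]-c[0])); print(c,m.sum(),np.histogram(a,12,(-180,180))[0],np.hypot(*(q[:,:2]-c).T).mean())
for n,c1,c2 in (('top1',[.471,-.351],[.603,.002]),('scene1',[.477,-.351],[.608,0])):
    P=np.load(n+'.npz')['P']; print(n); fit(P,c1,.058,.085,.006,.052,.066); fit(P,c2,.0885,.111,.006,.082,.096)
P=np.load('w3.npz')['P']; fit(P,[.473,-.35],.058,.084,.003,.052,.066)
P=np.load('w4.npz')['P']; fit(P,[.473,-.352],.058,.2625,.0025,.052,.066)
E
```

```text
top1
[ 0.4713529  -0.35061311] 407 [35 35 38 37 32 30 31 31 35 36 33 34] 0.05768370209654752
[0.60332577 0.00170066] 391 [31 33 33 34 36 35 32 32 31 30 32 32] 0.08790308796120413
scene1
[ 0.47676129 -0.3516298 ] 369 [34 32 30 29 33 32 34 31 30 26 30 28] 0.05779484063903896
[0.60883548 0.00080765] 355 [32 31 30 32 32 19 24 24 26 34 36 35] 0.0879016869419244
[ 0.47291187 -0.35078152] 3988 [321 301 303 304 305 319 337 354 382 365 359 338] 0.05750000024687673
[ 0.47188888 -0.35495205] 11057 [ 711    0    0  713  220 1016 1318 1401 1526 1512 1388 1252] 0.057625352742299164
```

```bash
python3 -m inch '[{"fingers":1,"delta_pos":[0.3,0.1,0],"twist":0},{"fingers":1,"delta_pos":[1.0,0.35,0],"twist":0},{"fingers":1,"delta_pos":[1.9,0.7,0],"twist":0},{"fingers":1,"delta_pos":[2.8,1.05,0],"twist":0},{"fingers":1,"delta_pos":[3.7,1.4,0],"twist":0},{"fingers":1,"delta_pos":[4.6,1.75,0],"twist":0},{"fingers":1,"delta_pos":[5.5,2.1,0],"twist":0},{"fingers":1,"delta_pos":[6.4,2.45,0],"twist":0},{"fingers":1,"delta_pos":[7.3,2.8,0],"twist":0},{"fingers":1,"delta_pos":[8.1,3.1,0],"twist":0},{"fingers":1,"delta_pos":[8.6,3.3,0],"twist":0},{"fingers":1,"delta_pos":[8.9,3.31,0],"twist":0}]'
python3 -m inch '[{"fingers":1,"delta_pos":[0,0,0],"twist":0},{"fingers":1,"delta_pos":[0,0,0],"twist":0},{"fingers":1,"delta_pos":[0,0,0],"twist":0}]'
cat >> h.py <<'E'
def fit(P,c,r,z,dz,lo,hi):
    for _ in range(6):
        h=np.hypot(P[...,0]-c[0],P[...,1]-c[1]); m=(abs(P[...,2]-z)<dz)&(h>lo)&(h<hi)
        q=P[m]; c=least_squares(lambda k:np.hypot(q[:,0]-k[0],q[:,1]-k[1])-r,c,loss='soft_l1',f_scale=.0015).x
    a=np.degrees(np.arctan2(q[:,1]-c[1],q[:,0]-c[0])); print(c.round(4),m.sum(),np.histogram(a,12,(-180,180))[0],np.hypot(*(q[:,:2]-c).T).mean().round(4)); return c
E
python3 - <<'E'
from h import *
for n,b in (('top',(.0016,-.0002)),('scene',(-.00385,.00085))):
    im,d,P=cloud(n); np.savez(n+'2.npz',im=im,P=P)
    print(n); fit(P+[*b,0],np.array([.606,.0016]),.058,.2625,.006,.052,.066); fit(P+[*b,0],np.array([.605,.0016]),.0885,.111,.006,.082,.096)
s=status.state();x,y,z=s['tool_pos']; im,d,P=cloud('wrist',s); np.savez('w5.npz',im=im,P=P); print(x,y,z)
fit(P,np.array([x+.058,y]),.058,.2625,.0025,.052,.066)
fit(P,np.array([.605,.0016]),.0885,.111,.004,.082,.096)
to(.5485,.003,.322,0)
E
```

```text
clock: 12.75
tool_pos: [0.5489, 0.009, 0.318]
tool_rot: [-2.214, -2.224, 0.001]
ft_force: [0.0, -0.5, -2.9]
opening: 0.0076
finger_force: 40.0
clock: 13.0
tool_pos: [0.5478, 0.0016, 0.3195]
tool_rot: [-2.226, -2.217, 0.003]
ft_force: [-0.7, -0.2, -3.8]
opening: 0.0073
finger_force: 40.0
top
[ 0.6041 -0.0014] 82 [ 0 17 36 29  0  0  0  0  0  0  0  0] 0.0579
[0.6052 0.0021] 119 [10 29 31 32 17  0  0  0  0  0  0  0] 0.0885
scene
[ 0.6041 -0.0017] 350 [ 8 34 32 32 35 35 38 37 36 33 23  7] 0.0576
[0.6043 0.0017] 240 [ 0 11 33 32 32 19 24 27 27 30  5  0] 0.0881
0.5481972425408037 0.0014386747531254318 0.3198661121042575
[ 0.604 -0.001] 2347 [179   0   0 129  48 164 187 256 327 331 321 405] 0.0577
[0.6054 0.0014] 2336 [278   0   0   0   0   0  76 409 423 416 391 343] 0.0883
now [0.5484 0.0018 0.32  ] yang -0.3 j [-0.3   0.48  0.37  1.79 -0.22  0.91  0.16]
delta [ 0.03  0.   -0.05] twist -0.04
```

Top, scene and wrist agree that the held pot needs about +1 mm in x and +3 mm in y. I'll lower it.

```bash
python3 -m inch '[{"fingers":1,"delta_pos":[0.08,0.03,0.3],"twist":0},{"fingers":1,"delta_pos":[0.08,0.03,0.7],"twist":0},{"fingers":1,"delta_pos":[0.08,0.03,1.1],"twist":0},{"fingers":1,"delta_pos":[0.08,0.03,1.5],"twist":0},{"fingers":1,"delta_pos":[0.08,0.03,1.9],"twist":0},{"fingers":1,"delta_pos":[0.08,0.03,2.3],"twist":0},{"fingers":1,"delta_pos":[0.08,0.03,2.7],"twist":0},{"fingers":1,"delta_pos":[0.08,0.03,3],"twist":0},{"fingers":1,"delta_pos":[0.08,0.03,3.2],"twist":0},{"fingers":1,"delta_pos":[0.08,0.03,3.4],"twist":0},{"fingers":1,"delta_pos":[0.08,0.03,3.5],"twist":0},{"fingers":1,"delta_pos":[0.08,0.03,3.5],"twist":0}]'
python3 - <<'E'
from h import *
im,d,P=cloud('scene'); P=P+[-.00385,.00085,0]; np.savez('s3.npz',im=im,P=P)
fit(P,np.array([.605,.0]),.058,.121,.006,.052,.066); fit(P,np.array([.605,.0016]),.0885,.111,.006,.082,.096)
E
```

```text
clock: 14.15
tool_pos: [0.5498, 0.0066, 0.1794]
tool_rot: [-2.223, -2.219, 0.001]
ft_force: [-0.2, -0.2, -2.8]
opening: 0.0078
finger_force: 40.0
[0.6062 0.0036] 294 [ 4 32 30 26 30 32 32 25 29 33 18  3] 0.0576
[0.6048 0.0017] 302 [16 29 30 29 35 19 20 28 29 34 33  0] 0.0879
```

```bash
python3 -m inch '[{"fingers":1,"delta_pos":[-0.045,-0.035,0],"twist":0},{"fingers":1,"delta_pos":[-0.045,-0.035,0],"twist":0},{"fingers":1,"delta_pos":[-0.045,-0.035,0.08],"twist":0},{"fingers":1,"delta_pos":[-0.045,-0.035,0.16],"twist":0},{"fingers":1,"delta_pos":[-0.045,-0.035,0.24],"twist":0},{"fingers":1,"delta_pos":[-0.045,-0.035,0.3],"twist":0},{"fingers":1,"delta_pos":[-0.045,-0.035,0.33],"twist":0},{"fingers":1,"delta_pos":[-0.045,-0.035,0.33],"twist":0}]'
python3 - <<'E'
from h import *
im,d,P=cloud('scene'); P=P+[-.00385,.00085,0]
fit(P,np.array([.605,.0]),.058,.108,.004,.052,.066); fit(P,np.array([.605,.0016]),.0885,.111,.006,.082,.096)
E
```

```text
clock: 14.87
tool_pos: [0.5485, 0.0052, 0.1664]
tool_rot: [-2.223, -2.22, 0.0]
ft_force: [-0.3, 0.0, -3.7]
opening: 0.0081
finger_force: 40.0
[0.6049 0.0026] 231 [ 4 18 25 27 23 17 26 21 25 26 18  1] 0.0576
[0.6049 0.0016] 301 [15 32 31 30 33 15 24 30 28 30 32  1] 0.0879
```

```bash
python3 -m inch '[{"fingers":1,"delta_pos":[0,0,0.03],"twist":0},{"fingers":1,"delta_pos":[0,0,0.06],"twist":0},{"fingers":1,"delta_pos":[0,0,0.06],"twist":0},{"fingers":0.88,"delta_pos":[0,0,0.06],"twist":0},{"fingers":0.84,"delta_pos":[0,0,0.06],"twist":0},{"fingers":0.84,"delta_pos":[0,0,0.06],"twist":0},{"fingers":0.84,"delta_pos":[0,0,0.06],"twist":0},{"fingers":0.84,"delta_pos":[0,0,0.06],"twist":0}]'
python3 -c "
from h import *
im,d,P=cloud('scene'); P=P+[-.00385,.00085,0]
c=fit(P,np.array([.605,.0]),.058,.108,.004,.052,.066); b=fit(P,np.array([.605,.0016]),.0885,.111,.006,.082,.096)
for k,r,w in ((c,.058,.003),(b,.0885,.002)):
    h=np.hypot(*(P[...,:2]-k).transpose(2,0,1)); q=P[(abs(h-r)<w)&(abs(P[...,2]-.109)<.008)]; print(np.median(q[:,2]),np.linalg.lstsq(np.c_[q[:,:2]-k,np.ones(len(q))],q[:,2],rcond=None)[0])
"
```

```text
clock: 15.58
tool_pos: [0.5486, 0.0052, 0.1642]
tool_rot: [-2.223, -2.22, 0.0]
ft_force: [-1.4, 0.1, -0.4]
opening: 0.0152
finger_force: 0.0
[0.6068 0.0022] 219 [ 2 21 21 23 24 27 19 24 22 23 12  1] 0.0575
[0.607  0.0014] 302 [14 33 32 34 32  7 18 30 33 31 35  3] 0.0878
0.10679258019980375 [ 0.00851098 -0.00228108  0.10696161]
0.11007396950797399 [ 0.00201477 -0.00443049  0.10968741]
```

The middle pot is home: rims at 107 and 110 mm, centred within about 1 mm. I'll retreat and fetch the small pot.

```bash
python3 -m inch '[{"fingers":0.84,"delta_pos":[0,0,-0.4],"twist":0},{"fingers":0.84,"delta_pos":[0,0,-1],"twist":0},{"fingers":0.84,"delta_pos":[0,0,-1.8],"twist":0},{"fingers":0.6,"delta_pos":[0,0,-2.6],"twist":0},{"fingers":0.1,"delta_pos":[0.4,-0.2,-3.4],"twist":0},{"fingers":0.1,"delta_pos":[1.2,-0.6,-3.4],"twist":0},{"fingers":0.1,"delta_pos":[2.0,-1,-3.4],"twist":0},{"fingers":0.1,"delta_pos":[2.9,-1.4,-3.4],"twist":0},{"fingers":0.1,"delta_pos":[3.8,-1.8,-3.4],"twist":0},{"fingers":0.1,"delta_pos":[4.7,-2.2,-3.4],"twist":0},{"fingers":0.1,"delta_pos":[5.3,-2.64,-3.4],"twist":0},{"fingers":0.1,"delta_pos":[5.55,-2.64,-3.4],"twist":0}]'
python3 -m inch '[{"fingers":0.1,"delta_pos":[0,0,0],"twist":0},{"fingers":0.1,"delta_pos":[0,0,0],"twist":0},{"fingers":0.1,"delta_pos":[0,0,0],"twist":0}]'
python3 - <<'E'
from h import *
s=status.state();im,d,P=cloud('wrist',s)
c=fit(P,np.array([.443,.227]),.026,.074,.003,.018,.034)
to(c[0],c[1],.137,0)
for n,b in (('top',(.0016,-.0002)),('scene',(-.00385,.00085))):
    im,d,P=cloud(n); print(n); P=P+[*b,0]; fit(P,c,.026,.074,.006,.018,.034)
    fit(P,np.array([.605,.0]),.058,.108,.004,.052,.066); fit(P,np.array([.605,.0016]),.0885,.111,.006,.082,.096)
E
```

```text
clock: 16.63
tool_pos: [0.4394, 0.2317, 0.2998]
tool_rot: [-2.212, -2.225, 0.003]
ft_force: [-0.7, 0.4, 0.1]
opening: 0.0714
finger_force: 0.0
clock: 16.88
tool_pos: [0.4443, 0.2255, 0.3003]
tool_rot: [2.225, 2.216, -0.0]
ft_force: [0.5, -0.5, -0.2]
opening: 0.0843
finger_force: 0.0
[0.4442 0.2273] 1667 [136 136 134 135 134 136 139 141 145 149 145 137] 0.0258
now [0.4444 0.2253 0.3003] yang -0.3 j [-0.79  0.44  0.37  1.94 -0.21  0.8  -0.3 ]
delta [ 0.05 -0.01  4.08] twist -0.05
top
[0.4443 0.225 ] 119 [12 13 16 14 11 14 12  7  0  0  6 14] 0.0256
[0.6064 0.0021] 318 [29 28 29 25 27 25 26 25 27 25 27 25] 0.0577
[0.6071 0.0014] 390 [34 28 31 34 35 34 34 33 31 31 31 34] 0.0878
scene
[0.4449 0.2258] 132 [11 13 13 13 13 17 14 11 13  2  0 12] 0.0262
[0.6069 0.0023] 265 [19 23 18 25 25 23 25 20 24 18 23 22] 0.0576
[0.6074 0.0015] 341 [31 31 29 33 35  8 21 33 25 31 32 32] 0.0879
```

```bash
python3 -m inch '[{"fingers":0.1,"delta_pos":[0.03,-0.01,0.5],"twist":0},{"fingers":0.1,"delta_pos":[0.03,-0.01,1.2],"twist":0},{"fingers":0.1,"delta_pos":[0.03,-0.01,1.9],"twist":0},{"fingers":0.1,"delta_pos":[0.03,-0.01,2.6],"twist":0},{"fingers":0.1,"delta_pos":[0.03,-0.01,3.2],"twist":0},{"fingers":0.1,"delta_pos":[0.03,-0.01,3.7],"twist":0},{"fingers":0.1,"delta_pos":[0.03,-0.01,4.08],"twist":0},{"fingers":0.1,"delta_pos":[0.03,-0.01,4.08],"twist":0},{"fingers":0.3,"delta_pos":[0.03,-0.01,4.08],"twist":0},{"fingers":0.6,"delta_pos":[0.03,-0.01,4.08],"twist":0},{"fingers":0.6,"delta_pos":[0.03,-0.01,4.08],"twist":0},{"fingers":0.6,"delta_pos":[0.03,-0.01,4.08],"twist":0}]' 25
python3 -m inch '[{"fingers":0.6,"delta_pos":[0,0,0],"twist":0},{"fingers":0.6,"delta_pos":[0,0,0],"twist":0},{"fingers":0.6,"delta_pos":[0,0,0],"twist":0},{"fingers":0.6,"delta_pos":[0,0,-0.3],"twist":0},{"fingers":0.6,"delta_pos":[0,0,-0.8],"twist":0},{"fingers":0.6,"delta_pos":[0,0,-1.5],"twist":0},{"fingers":0.6,"delta_pos":[0,0,-2.2],"twist":0},{"fingers":0.6,"delta_pos":[0,0,-2.9],"twist":0},{"fingers":0.6,"delta_pos":[0,0,-3.6],"twist":0},{"fingers":0.6,"delta_pos":[0,0,-4.3],"twist":0},{"fingers":0.6,"delta_pos":[0,0,-4.6],"twist":0},{"fingers":0.6,"delta_pos":[0,0,-4.6],"twist":0}]' 25
python3 -c "
from h import *
to(.6066,.0022,.32,0)"
```

```text
clock: 18.03
tool_pos: [0.4437, 0.2288, 0.1382]
tool_rot: [2.223, 2.219, 0.004]
ft_force: [1.3, 0.0, 1.6]
opening: 0.0613
finger_force: 0.9
clock: 19.03
tool_pos: [0.4439, 0.2291, 0.3239]
tool_rot: [2.222, 2.22, 0.009]
ft_force: [0.5, 0.3, -1.6]
opening: 0.0604
finger_force: 25.0
now [0.4439 0.2291 0.3239] yang -0.1 j [-0.81  0.41  0.39  1.91 -0.2   0.85 -0.32]
delta [-5.67  4.07  0.1 ] twist -0.01
```

```bash
python3 -m inch '[{"fingers":0.6,"delta_pos":[-0.2,0.15,0],"twist":0},{"fingers":0.6,"delta_pos":[-0.7,0.5,0],"twist":0},{"fingers":0.6,"delta_pos":[-1.3,0.95,0],"twist":0},{"fingers":0.6,"delta_pos":[-1.9,1.4,0],"twist":0},{"fingers":0.6,"delta_pos":[-2.5,1.85,0],"twist":0},{"fingers":0.6,"delta_pos":[-3.1,2.3,0],"twist":0},{"fingers":0.6,"delta_pos":[-3.8,2.75,0],"twist":0},{"fingers":0.6,"delta_pos":[-4.5,3.2,0],"twist":0},{"fingers":0.6,"delta_pos":[-5.1,3.6,0],"twist":0},{"fingers":0.6,"delta_pos":[-5.5,3.9,0],"twist":0},{"fingers":0.6,"delta_pos":[-5.65,4.07,0],"twist":0},{"fingers":0.6,"delta_pos":[-5.65,4.07,0],"twist":0}]'
python3 -m inch '[{"fingers":0.6,"delta_pos":[0,0,0],"twist":0},{"fingers":0.6,"delta_pos":[0,0,0],"twist":0},{"fingers":0.6,"delta_pos":[0,0,0],"twist":0}]'
cat > chk.py <<'E'
from h import *
def chk(zs):
    s=status.state();im,d,P=cloud('wrist',s); cv2.imwrite('pics/w6.png',im); x,y=s['tool_pos'][:2]
    print('wrist');c=fit(P,np.array([x,y]),.026,zs,.003,.018,.034)
    h=np.hypot(*(P[...,:2]-c).transpose(2,0,1)); q=P[(abs(h-.026)<.003)&(abs(P[...,2]-zs)<.006)]; print(np.linalg.lstsq(np.c_[q[:,:2]-c,np.ones(len(q))],q[:,2],rcond=None)[0].round(4))
    fit(P,np.array([.6066,.0022]),.058,.106,.004,.052,.066)
    for n,b in (('top',(.0016,-.0002)),('scene',(-.00385,.00085))):
        im,d,P=cloud(n); print(n); P=P+[*b,0]
        try: fit(P,np.array([x,y]),.026,zs,.004,.018,.034)
        except Exception: print('none')
        try: fit(P,np.array([.6066,.0022]),.058,.108,.004,.052,.066)
        except Exception: print('none')
    to(.6066,.0022,.17,0)
E
python3 -c "
from chk import *
chk(status.state()['tool_pos'][2]-.0635)"
```

```text
clock: 20.03
tool_pos: [0.6057, -0.0004, 0.3191]
tool_rot: [-2.227, -2.215, 0.004]
ft_force: [-0.4, -0.2, -1.0]
opening: 0.0605
finger_force: 25.0
clock: 20.28
tool_pos: [0.6046, 0.0042, 0.3207]
tool_rot: [-2.219, -2.221, 0.0]
ft_force: [0.6, 0.6, -1.7]
opening: 0.0602
finger_force: 25.0
wrist
[0.6041 0.0035] 6047 [506 471 412 401 467 514 574 510 545 542 518 587] 0.0259
[-0.0025 -0.0078  0.2561]
[0.6067 0.0027] 3031 [328  49   0   0 107 333 353 364 394 383 374 346] 0.0576
top
[0.6046 0.0042] 0 [0 0 0 0 0 0 0 0 0 0 0 0] nan
[0.6062 0.0024] 94 [ 0 17 30 27 20  0  0  0  0  0  0  0] 0.058
scene
[6.054e-01 3.000e-04] 12 [0 3 7 1 0 0 0 0 0 1 0 0] 0.0258
[0.6062 0.0028] 179 [ 3 24 24 19 19 28 23 18 15  6  0  0] 0.058
now [0.6051 0.0035 0.3212] yang 0.0 j [-0.29  0.57  0.39  1.63 -0.25  0.99  0.18]
delta [-0.04  0.04  3.78] twist 0.0h.py:45: RuntimeWarning: Mean of empty slice.
  a=np.degrees(np.arctan2(q[:,1]-c[1],q[:,0]-c[0])); print(c.round(4),m.sum(),np.histogram(a,12,(-180,180))[0],np.hypot(*(q[:,:2]-c).T).mean().round(4)); return c
  ret = ret.dtype.type(ret / rcount)
```

```bash
python3 -m inch '[{"fingers":0.6,"delta_pos":[-0.025,0.055,0.3],"twist":0},{"fingers":0.6,"delta_pos":[-0.025,0.055,0.7],"twist":0},{"fingers":0.6,"delta_pos":[-0.025,0.055,1.1],"twist":0},{"fingers":0.6,"delta_pos":[-0.025,0.055,1.5],"twist":0},{"fingers":0.6,"delta_pos":[-0.025,0.055,1.9],"twist":0},{"fingers":0.6,"delta_pos":[-0.025,0.055,2.3],"twist":0},{"fingers":0.6,"delta_pos":[-0.025,0.055,2.6],"twist":0},{"fingers":0.6,"delta_pos":[-0.025,0.055,2.9],"twist":0},{"fingers":0.6,"delta_pos":[-0.025,0.055,3.2],"twist":0},{"fingers":0.6,"delta_pos":[-0.025,0.055,3.4],"twist":0},{"fingers":0.6,"delta_pos":[-0.025,0.055,3.4],"twist":0},{"fingers":0.6,"delta_pos":[-0.025,0.055,3.4],"twist":0}]'
python3 -W ignore -c "
from chk import *
chk(status.state()['tool_pos'][2]-.0650)"
```

```text
clock: 21.43
tool_pos: [0.6076, 0.0012, 0.1848]
tool_rot: [-2.223, -2.22, 0.0]
ft_force: [0.6, 0.2, -1.5]
opening: 0.0606
finger_force: 25.0
wrist
[0.6071 0.0008] 6444 [539 517 460 469 517 534 585 540 575 583 540 585] 0.0258
[-0.0011 -0.0044  0.1198]
[0.6066 0.0029] 8145 [ 485  117    0    0  152  431 1050 1158 1278 1266 1154 1054] 0.0575
top
[0.6076 0.0012] 0 [0 0 0 0 0 0 0 0 0 0 0 0] nan
[0.6067 0.0026] 75 [ 0 20 22 25  8  0  0  0  0  0  0  0] 0.058
scene
[ 0.6024 -0.0021] 12 [0 0 6 6 0 0 0 0 0 0 0 0] 0.026
[0.6072 0.0025] 149 [ 0 19 24 23 19  3  1  9 21 20 10  0] 0.0578
now [0.6082 0.0012 0.1859] yang -0.1 j [-0.24  0.73  0.31  1.75 -0.32  0.71  0.25]
delta [ 0.02 -0.04  0.4 ] twist -0.01
```

View pics/w6.png

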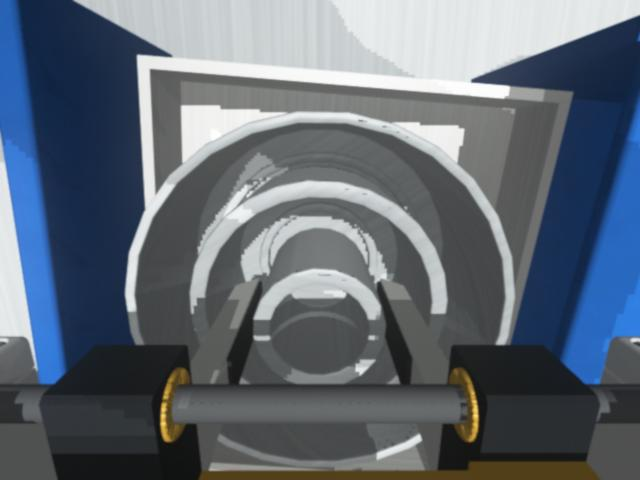

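The small pot at (320,320) hangs inside the middle and big pots, needing about +1.8 mm in y. I'll correct that and lower it.

```bash
python3 -m inch '[{"fingers":0.6,"delta_pos":[0.045,-0.01,0],"twist":0},{"fingers":0.6,"delta_pos":[0.045,-0.01,0.05],"twist":0},{"fingers":0.6,"delta_pos":[0.045,-0.01,0.13],"twist":0},{"fingers":0.6,"delta_pos":[0.045,-0.01,0.21],"twist":0},{"fingers":0.6,"delta_pos":[0.045,-0.01,0.29],"twist":0},{"fingers":0.6,"delta_pos":[0.045,-0.01,0.37],"twist":0},{"fingers":0.6,"delta_pos":[0.045,-0.01,0.42],"twist":0},{"fingers":0.6,"delta_pos":[0.045,-0.01,0.44],"twist":0},{"fingers":0.6,"delta_pos":[0.045,-0.01,0.44],"twist":0},{"fingers":0.6,"delta_pos":[0.045,-0.01,0.44],"twist":0}]'
python3 -W ignore -c "
from chk import *
chk(status.state()['tool_pos'][2]-.0650)"
```

```text
clock: 22.42
tool_pos: [0.6073, 0.003, 0.1674]
tool_rot: [-2.223, -2.22, 0.0]
ft_force: [0.1, -0.5, -1.8]
opening: 0.0603
finger_force: 25.0
wrist
[0.6068 0.0026] 6432 [527 511 466 460 515 537 589 541 570 581 542 593] 0.0258
[-0.0009 -0.006   0.1025]
[0.6065 0.0032] 11408 [ 408   76  992 1007   72  411 1270 1390 1555 1567 1398 1262] 0.0574
top
[0.6073 0.003 ] 0 [0 0 0 0 0 0 0 0 0 0 0 0] nan
[0.6063 0.0023] 87 [ 0 24 25 26 12  0  0  0  0  0  0  0] 0.058
scene
[ 0.6047 -0.001 ] 15 [0 1 8 6 0 0 0 0 0 0 0 0] 0.0258
[0.6068 0.0025] 149 [ 0 20 22 27 20  0  0  9 22 23  6  0] 0.0577
now [0.6073 0.0031 0.1676] yang -0.1 j [-0.24  0.76  0.3   1.76 -0.34  0.67  0.25]
delta [-0.02 -0.02 -0.06] twist -0.01
```

```bash
python3 -m inch '[{"fingers":0.6,"delta_pos":[0,0,0.03],"twist":0},{"fingers":0.6,"delta_pos":[0,0,0.05],"twist":0},{"fingers":0.3,"delta_pos":[0,0,0.05],"twist":0},{"fingers":0.27,"delta_pos":[0,0,0.05],"twist":0},{"fingers":0.27,"delta_pos":[0,0,0.05],"twist":0},{"fingers":0.27,"delta_pos":[0,0,0.05],"twist":0},{"fingers":0.27,"delta_pos":[0,0,0.05],"twist":0}]'
python3 -m inch '[{"fingers":0.27,"delta_pos":[0,0,-0.2],"twist":0},{"fingers":0.27,"delta_pos":[0,0,-0.6],"twist":0},{"fingers":0.27,"delta_pos":[0,0,-1.2],"twist":0},{"fingers":0.27,"delta_pos":[0,0,-1.9],"twist":0},{"fingers":0.4,"delta_pos":[0,-0.2,-2.6],"twist":0},{"fingers":0.6,"delta_pos":[0,-0.8,-3.3],"twist":0},{"fingers":1,"delta_pos":[0,-1.5,-3.3],"twist":0},{"fingers":1,"delta_pos":[0,-1.5,-3.3],"twist":0},{"fingers":1,"delta_pos":[0,-1.5,-3.3],"twist":0},{"fingers":1,"delta_pos":[0,-1.5,-3.3],"twist":0}]'
python3 -W ignore - <<'E'
from h import *
s=status.state();im,d,P=cloud('wrist',s); cv2.imwrite('pics/w7.png',im)
for r,z,w in ((.026,.102,.008),(.058,.106,.007),(.0885,.11,.006)):
    c=fit(P,np.array([.6066,.0025]),r,z,.005,r-w,r+w)
    h=np.hypot(*(P[...,:2]-c).transpose(2,0,1)); q=P[(abs(h-r)<.003)&(abs(P[...,2]-z)<.006)]; print(np.linalg.lstsq(np.c_[q[:,:2]-c,np.ones(len(q))],q[:,2],rcond=None)[0].round(4))
z=np.load('top1.npz'); A=z['P']+[.0016,-.0002,0]; im=z['im'].astype(int)
m=(im[...,0]>im[...,2]+50)&(A[...,2]>.125)&(A[...,2]<.1425)&(A[...,0]<.56); q=A[m][:,:2]; b=cv2.minAreaRect(q.astype(np.float32)); print(b,cv2.boxPoints(b).round(4).tolist())
to(.47,0,.16,0)
E
```

```text
clock: 23.15
tool_pos: [0.6072, 0.0031, 0.1654]
tool_rot: [-2.223, -2.22, 0.0]
ft_force: [-0.4, 0.6, -0.4]
opening: 0.0685
finger_force: 0.0
clock: 23.98
tool_pos: [0.5478, 0.0034, 0.2979]
tool_rot: [2.222, 2.22, 0.002]
ft_force: [-0.1, -0.6, -0.8]
opening: 0.0321
finger_force: 0.0
[0.6067 0.0018] 2121 [166 161 170 181 183 182 183 171 181 186 186 171] 0.0258
[ 0.0067 -0.0096  0.1017]
[0.6063 0.0032] 4589 [367 281  53 403 419 434 442 435 452 463 441 399] 0.0574
[ 1.100e-03 -1.000e-04  1.058e-01]
[0.6071 0.0021] 4988 [363 393 134 227 489 510 530 519 489 480 454 400] 0.0875
[-0.0054  0.0053  0.1092]
((0.49539992213249207, -0.009766966104507446), (0.2833597958087921, 0.010006152093410492), 85.43498992919922) [[0.47909998893737793, -0.15060000121593475], [0.48910000920295715, -0.15139999985694885], [0.5116999745368958, 0.13109999895095825], [0.5016999840736389, 0.13189999759197235]]
now [0.5481 0.0033 0.2975] yang -0.1 j [-0.32  0.51  0.39  1.82 -0.25  0.86  0.19]
delta [-0.09 -1.96  3.44] twist -0.01
```

View pics/w7.png

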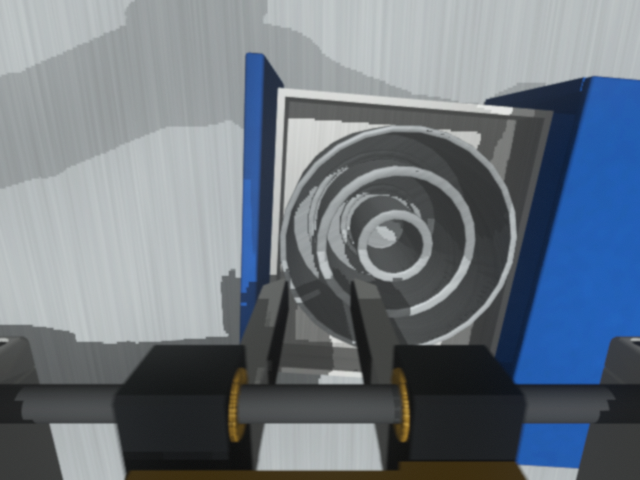

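All three rims are concentric at about (395,240), at heights of 101.7, 105.8 and 109.2 mm, so all the pots are home. Next I'll put closed fingers in front of the panel.

```bash
python3 -m inch '[{"fingers":1,"delta_pos":[-0.05,-0.5,0],"twist":0.2},{"fingers":1,"delta_pos":[-0.1,-1.2,0],"twist":0.5},{"fingers":1,"delta_pos":[-0.2,-1.9,0],"twist":0.77},{"fingers":1,"delta_pos":[-0.24,-2.35,0],"twist":0.77},{"fingers":1,"delta_pos":[-0.24,-2.35,0.4],"twist":0.77},{"fingers":1,"delta_pos":[-0.24,-2.35,1.1],"twist":0.77},{"fingers":1,"delta_pos":[-0.24,-2.35,1.8],"twist":0.77},{"fingers":1,"delta_pos":[-0.24,-2.35,2.5],"twist":0.77},{"fingers":1,"delta_pos":[-0.24,-2.35,3],"twist":0.77},{"fingers":1,"delta_pos":[-0.24,-2.35,3.17],"twist":0.77},{"fingers":1,"delta_pos":[-0.24,-2.35,3.17],"twist":0.77},{"fingers":1,"delta_pos":[-0.24,-2.35,3.17],"twist":0.77}]' 30
python3 -c "
from h import *
to(.672,-.025,.17,-4.6)"
```

```text
clock: 25.03
tool_pos: [0.4539, -0.0066, 0.1706]
tool_rot: [2.311, 2.128, -0.0]
ft_force: [0.5, 0.2, 1.0]
opening: 0.0003
finger_force: 0.0
now [ 0.4539 -0.0066  0.1706] yang -4.7 j [-0.24  0.6   0.27  2.17 -0.39  0.41  0.27]
delta [-0.01  5.47  0.02] twist -0.02
```

```bash
python3 -m inch '[{"fingers":1,"delta_pos":[0,0.15,0],"twist":0},{"fingers":1,"delta_pos":[0,0.3,0],"twist":0},{"fingers":1,"delta_pos":[0,0.4,0],"twist":0},{"fingers":1,"delta_pos":[0,0.46,0],"twist":0},{"fingers":1,"delta_pos":[0,0.52,0],"twist":0},{"fingers":1,"delta_pos":[0,0.58,0],"twist":0},{"fingers":1,"delta_pos":[0,0.64,0],"twist":0},{"fingers":1,"delta_pos":[0,0.7,0],"twist":0},{"fingers":1,"delta_pos":[0,0.78,0],"twist":0},{"fingers":1,"delta_pos":[0,0.88,0],"twist":0},{"fingers":1,"delta_pos":[0,1.0,0],"twist":0},{"fingers":1,"delta_pos":[0,1.12,0],"twist":0}]'
python3 -m inch '[{"fingers":1,"delta_pos":[0,0.12,0],"twist":0},{"fingers":1,"delta_pos":[0,0.26,0],"twist":0},{"fingers":1,"delta_pos":[0,0.42,0],"twist":0},{"fingers":1,"delta_pos":[0,0.58,0],"twist":0},{"fingers":1,"delta_pos":[0,0.74,0],"twist":0},{"fingers":1,"delta_pos":[0,0.9,0],"twist":0},{"fingers":1,"delta_pos":[0,1.06,0],"twist":0},{"fingers":1,"delta_pos":[0,1.22,0],"twist":0},{"fingers":1,"delta_pos":[0,1.38,0],"twist":0},{"fingers":1,"delta_pos":[0,1.54,0],"twist":0},{"fingers":1,"delta_pos":[0,1.7,0],"twist":0},{"fingers":1,"delta_pos":[0,1.86,0],"twist":0}]'
```

```text
clock: 26.03
tool_pos: [0.4981, -0.0099, 0.1705]
tool_rot: [-2.31, -2.128, 0.0]
ft_force: [-1.9, 0.8, -0.2]
opening: 0.0003
finger_force: 0.8
clock: 27.03
tool_pos: [0.5727, -0.016, 0.1706]
tool_rot: [-2.311, -2.128, -0.0]
ft_force: [-2.2, 1.3, -0.7]
opening: 0.0003
finger_force: 0.9
```

```bash
python3 -m inch '[{"fingers":1,"delta_pos":[0,0.16,0],"twist":0},{"fingers":1,"delta_pos":[0,0.33,0],"twist":0},{"fingers":1,"delta_pos":[0,0.5,0],"twist":0},{"fingers":1,"delta_pos":[0,0.67,0],"twist":0},{"fingers":1,"delta_pos":[0,0.84,0],"twist":0},{"fingers":1,"delta_pos":[0,1.01,0],"twist":0},{"fingers":1,"delta_pos":[0,1.18,0],"twist":0},{"fingers":1,"delta_pos":[0,1.35,0],"twist":0},{"fingers":1,"delta_pos":[0,1.5,0],"twist":0},{"fingers":1,"delta_pos":[0,1.65,0],"twist":0},{"fingers":1,"delta_pos":[0,1.78,0],"twist":0},{"fingers":1,"delta_pos":[0,1.9,0],"twist":0}]'
python3 -m inch '[{"fingers":1,"delta_pos":[0,0.1,0],"twist":0},{"fingers":1,"delta_pos":[0,0.18,0],"twist":0},{"fingers":1,"delta_pos":[0,0.26,0],"twist":0},{"fingers":1,"delta_pos":[0,0.32,0],"twist":0},{"fingers":1,"delta_pos":[0,0.38,0],"twist":0},{"fingers":1,"delta_pos":[0,0.44,0],"twist":0},{"fingers":1,"delta_pos":[0,0.5,0],"twist":0},{"fingers":1,"delta_pos":[0,0.55,0],"twist":0},{"fingers":1,"delta_pos":[0,0.6,0],"twist":0},{"fingers":1,"delta_pos":[0,0.6,0],"twist":0}]'
```

```text
clock: 28.03
tool_pos: [0.6484, -0.0225, 0.1707]
tool_rot: [2.311, 2.128, 0.0]
ft_force: [-1.4, 0.6, 0.5]
opening: 0.0005
finger_force: 0.9
clock: 28.87
tool_pos: [0.6724, -0.0246, 0.1708]
tool_rot: [2.31, 2.127, 0.001]
ft_force: [-0.2, 0.3, 0.3]
opening: 0.0004
finger_force: 0.0
```

```bash
python3 -m inch '[{"fingers":1,"delta_pos":[0,0.03,0],"twist":0},{"fingers":1,"delta_pos":[0,0.06,0],"twist":0},{"fingers":1,"delta_pos":[0,0.09,0],"twist":0},{"fingers":1,"delta_pos":[0,0.12,0],"twist":0},{"fingers":1,"delta_pos":[0,0.15,0],"twist":0},{"fingers":1,"delta_pos":[0,0.15,0],"twist":0}]'
python3 - <<'E'
from h import *
for n,b in (('top',(.0016,-.0002)),('scene',(-.00385,.00085))):
    im,d,P=cloud(n); P=P+[*b,0]; i=im.astype(int); B=i[...,0]>i[...,2]+50; u=np.array([.9968,-.0805]); o=np.array([.6972,-.025])
    s=(P[...,:2]-o)@u; w=(P[...,:2]-o)@[.0805,.9968]
    for nm,zz in (('panel',.139),('cab',.145)):
        m=B&(abs(w)>.03)&(abs(w)<.13)&(abs(P[...,2]-zz)<.0025)&(s<.2)&(s>-.25); print(n,nm,m.sum(),np.percentile(s[m],[1,5,20]).round(4))
    if n=='scene': cv2.imwrite('pics/s9.png',im[180:400,230:400].repeat(3,0).repeat(3,1))
E
```

```text
clock: 29.37
tool_pos: [0.6737, -0.0247, 0.1707]
tool_rot: [-2.305, -2.123, 0.01]
ft_force: [-13.5, 1.2, 10.2]
opening: 0.0003
finger_force: 6.7
top panel 485 [-0.0089  0.0106  0.0505]
top cab 2494 [0.0062 0.0189 0.0547]
scene panel 1058 [-0.0095 -0.0034  0.033 ]
scene cab 3323 [0.0031 0.0132 0.049 ]
```

The force rose with no further travel, so the drawer is at its stop. I'll back off and verify.

```bash
python3 -m inch '[{"fingers":1,"delta_pos":[0,-0.3,0],"twist":0},{"fingers":1,"delta_pos":[0,-0.8,0],"twist":0},{"fingers":1,"delta_pos":[0,-1.6,0],"twist":0},{"fingers":1,"delta_pos":[0,-2.4,0],"twist":0},{"fingers":1,"delta_pos":[0,-3.2,-0.5],"twist":0},{"fingers":1,"delta_pos":[0,-4,-1.3],"twist":0},{"fingers":1,"delta_pos":[0,-4.6,-2],"twist":0},{"fingers":1,"delta_pos":[0,-4.6,-2.5],"twist":0},{"fingers":1,"delta_pos":[0,-4.6,-2.5],"twist":0},{"fingers":1,"delta_pos":[0,-4.6,-2.5],"twist":0}]'
python3 - <<'E'
from h import *
im,d,P=cloud('top'); P=P+[.0016,-.0002,0]; i=im.astype(int); B=i[...,0]>i[...,2]+50; u=np.array([.9968,-.0805]); o=np.array([.6972,-.025])
s=(P[...,:2]-o)@u; w=(P[...,:2]-o)@[.0805,.9968]
m=B&(abs(w)<.13)&(P[...,2]>.125)&(s<.2)&(s>-.25); print(m.sum(),np.percentile(s[m],[.2,1,5]).round(4))
cv2.imwrite('pics/t9.png',cv2.resize(im[90:290,230:430],(600,600)))
E
```

```text
clock: 30.3
tool_pos: [0.4955, -0.0096, 0.2719]
tool_rot: [2.308, 2.127, 0.006]
ft_force: [0.6, 0.1, -0.0]
opening: 0.0004
finger_force: 0.0
7154 [-0.0105 -0.009  -0.0003]
```

View pics/t9.png

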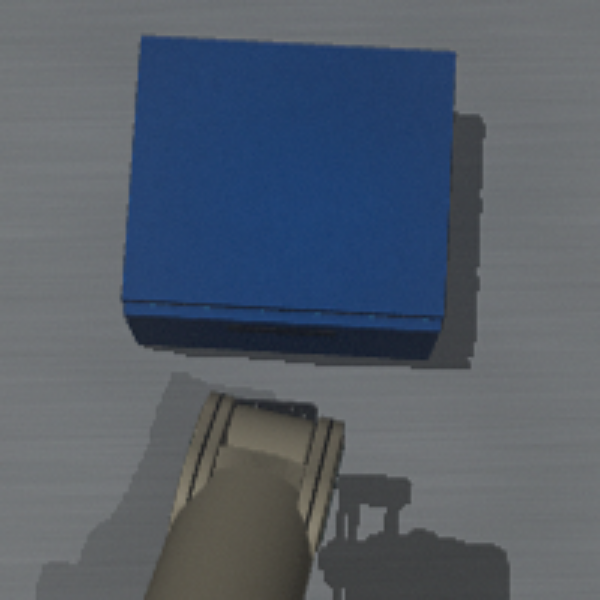

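The drawer is flush: the panel front at row ~320 runs parallel to the cabinet edge, about 11 mm in front of it, which is the panel's thickness. The arm is clear, so I'll hand in.

```bash
python3 -c "
from plant import ticket
print(ticket.hand_in())"
```

```text
the job is handed in; nothing more can be done
None
```

The three pots are nested upright, the drawer is shut on them, and the job is handed in at about 30 s of the 72 s limit; the hand-in gave no verdict, and I could not see the pots once the drawer was shut.

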